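Close and tighten a hinged flange clamp

TASK

Swing the open half of the hinged clamp ring around the two flanged ends until it rests against the seal, then turn the latch lever clockwise so that its hook catches the post on the ring, and keep turning until the clamp is snug: the seal clearly squeezed, but not crushed by overtightening. Leave the cap and the glassware around it where they are, and let go of everything.

Things in the scene. Friction and masses are not known exactly. Their poses are not given: they have to be found in the camera images.
- clamp: Grey base plate 170x150x12 mm fixed to the bench, with an upright steel tube whose 75 mm flange lies at height 99 mm, and the fixed half of a steel clamp ring (100 mm outside, heights 85 to 112 mm) on its +x side. Origin: on the tube's axis at bench level; z up; the ring opens to -x, hinge at +y, latch at -y. Between the flanges is a stiff seal whose thickness differs from one joint to the next and cannot be seen.
- jaw: The swinging half of the clamp ring. Origin: on its upright hinge axis, at bench level. It carries, upright at its free end, a steel catch post 8 mm thick, 140 mm from the hinge, its top at 140 mm. The hinge is a little stiff: the jaw stays where it is left.
- jaw_angle (a joint): Opening of the jaw, rad: grows as it swings open (clockwise seen from above), starts at 0.7 to 1.3. Closing is counter-clockwise. It meets the seal somewhere between 0.05 and 0.005 depending on the seal's thickness: free swing takes about 1 to 2 N at the knob, then the push rises steeply; push to about 6 N (at the knob, along its arc) and let go. If left more than about 0.03 rad short of the seal the hook will not catch the post.
- jaw_knob (a point): Centre of the black round knob on the jaw, upright, 18 mm thick, heights 110 to 148 mm (this point at 130 mm), 106 mm from the hinge axis. Take or push it from above; it may turn between the fingers as it goes round.
- lever: The latch lever: a flat steel arm with a curved hook (hook 8 mm thick, at heights 116 to 132 mm, spiral inside). Origin: on its upright pivot axis on the fixed half, at bench level. The hook sweeps clockwise round the outside of the jaw's catch post and draws it in, about 7 mm per rad; friction keeps it where it is left, also under load.
- lever_angle (a joint): Turn of the lever, rad, clockwise from above; 0 is fully open, stop at 2.3, starts at 0 to 0.2. The hook reaches the post at about 0.5 and becomes tight somewhere between 1.1 and 2.1, depending on the seal. Free turning takes about 1 to 2 N at the knob; once tight, the push needed grows by about 0.4 N per mm of knob travel.
- lever_knob (a point): Centre of the black round knob at the end of the lever, upright, 16 mm thick, heights 126 to 170 mm (this point at 150 mm), 80 mm from the pivot. Take or push it from above; it may turn between the fingers. Snug is reached when pushing it along its arc takes 6 to 7 N; below about 5 N the clamp is too loose, above about 9 N the seal may be crushed.
- cap: Loose steel blanking cap lying on the tube, flange 75 mm wide and 5 mm thick, neck about 42 mm, 36 mm high. Origin: centre of its underside. It must stay in place.
- petri_stack: Bystander: stack of petri dishes, 90 mm wide, 43 mm high, behind the clamp. Origin: centre of its underside.
- dropper_bottle: Bystander: small bottle, 33 mm wide, 70 mm high. Origin: centre of its underside.
- beaker: Bystander: small glass beaker, 52 mm wide, 63 mm high. Origin: centre of its underside.
There are look-alikes about, which are no part of the job. Leave any red look-alike of the cap alone.

How it is judged (in metres and radians):
On the way, in this order (a step that is already met when the one before it is completed fails the run):
1. the jaw has been swung round the flanges until nearly closed (jaw_angle below 0.07 rad), the hook not yet pulling on it (value of joint jaw_angle below 0.07 rad and contact force between jaw and lever below 5 N), for 0.2 s.
2. the hook holds the jaw's post and pulls with more than 10 N (value of joint lever_angle above 0.9 rad and value of joint jaw_angle below 0.06 rad and contact force between jaw and lever above 10 N), for 0.2 s.
At the end, for the whole second after the job is handed in: Jaw closed (jaw_angle below 0.06 rad), lever turned beyond 0.9 rad and at rest, its hook pulling on the jaw's post with more than 10 N (and never over 55 N); the cap within 4 mm of the tube's axis (all of step 2 and velocity of joint lever_angle between -0.05 and 0.05 rad/s and horizontal distance between cap and clamp below 0.004 m); the robot touches nothing.
It fails at once if the latch is overtightened: the hook pulls on the post with more than 55 N and crushes the seal (contact force between jaw and lever above 55 N).
It fails at once if the cap is lifted, tipped or pushed off its seat (distance of cap from where it was at the start of the episode above 0.006 m or angle between cap's own z axis and vertical above 0.1 rad).
It fails at once if a petri stack, bottle or beaker beside the clamp is moved more than 20 mm (distance of any of petri_stack, dropper_bottle, beaker from where it was at the start of the episode above 0.02 m).
It also fails if it takes over 72 s, if anything falls off the work surface, if the arm or the gripper's body presses on something with over 40 N, if the wrist force passes 120 N, or if a joint passes its speed limit or range.

ROBOT

A 6-joint arm with a two-finger parallel gripper is mounted at the origin on the work surface; the furniture and walls round the work are solid. World frame = base frame: x ahead of the robot, y to its left, z up, the work surface at z = 0. Lengths are in mm, angles in degrees, forces in N, time in s.
With the tool pointing down it reaches from about 425 to 950 mm from the base axis. Payload 14.7 kg.
Tool frame: the origin (TCP) lies at the very end of the fingers, on their centre line; the grasp point (between the pads) lies 19 mm behind it; z points along the fingers, y is the line along which they close (so a half turn about z gives the same grasp; the last joint's range is limited). The gripper opens to 85 mm and grips with 20 to 120 N. Pads are 22 mm wide; open, the fingers measure 114 mm over their backs; the gripper's body (76 mm by 85 mm) begins 54 mm behind the grasp point. The pads swing forward as they close: fully open they stand 13 mm farther back than shut.
Start: joints at [63.163, 27.513, 91.461, -0, 61.026, -2.67], TCP at [266.088, 593.034, 231.297] pointing down, gripper open.
Joint ranges: [-157.49, 157.49], [-46.99, 117.5], [13.45, 153.17], [-89.5, 269.5], [5.16, 153.95], [-167.48, 167.48]. Speed limits (degrees/s): [108.29, 108.29, 136.94, 172.46, 172.46, 172.46].

INTERFACE

Orientations are given as a 3x3 rotation matrix whose columns are the frame's x, y, z axes.
In Python, from station import manip gives the robot as it stands. The module is installed in compiled form; this text tells all that it offers.
- The arm moves only by the tool apply_moves, never from a script. Its argument "moves" is a list of rows, each an object with "delta_pos": the shift along the tool's x, y, z in units of 40 mm (1.0 is 40 mm), a list of three; "twist": the turn, a rotation vector about the tool's x, y, z in units of 5 degrees (1.0 is 5 degrees), a list of three. In form: [{"delta_pos": [tx, ty, tz], "twist": [ax, ay, az]}, ...]. A call has 1 to 20 rows; each row is the pose to reach, as a shift and turn from the pose commanded when the call began, along the tool's axes at that moment; what a row does not reach only later rows make up. A row lasts 1/12 s, in which the tool goes at most 41.7 mm and 7.16 degrees, less where a joint would pass 70% of its speed; a pose out of reach is approached as far as the arm can. A call with a gripper value outside its range is refused whole. "fingers" is the opening, from 0 (shut) to 1 (fully open), set as the call begins (left out, the last holds). The fingers move at their own pace and stop on an object; "grip_force" is the grip in N (left out, the last holds). Time passes only in rows, so rows that repeat a pose let the fingers close. It gives the time, the measured TCP pose, the force, the opening and the grip force at its end, in the units of the state.
- manip.sense(): the state, without advancing time (a new reading comes with each control period).
- manip.read_camera(name): name is "side" or "top"; returns a dict with "pixels" (480x640x3 uint8, red, green, blue), "fovy" (degrees; the focal length in pixels is half the picture's height over the tangent of half this angle, whatever the lens; pixels are square), "cx", "cy" (the principal point, pixels), "pose" (4x4, takes a point from camera to world coordinates). Camera axes: x right, y up, looking along -z (the intrinsics and any distortion apply to the point x, -y, -z); pixel columns grow to the right and rows downward; lengths in mm; the calibration is good to about 2 mm. A picture is of the moment at which its call begins. There is no depth.
- manip.job_done(): hands the job in; it is judged then, once.
The state is a dict: "time_s": time; "joint_pos": joint angles; "qvel": joint speeds; "tau": joint torques, N m; "tool_pos": TCP position; "tcp_rot": TCP orientation; "force": force on the tool from outside, world axes, zero at the start; "ft_torque": the same for the moment, N m; "grip_width": finger opening in mm; "finger_force": force on a finger pad.
Only numpy, scipy, OpenCV 4.12 (cv2) and the standard library are available. Lean on these libraries where they do the work, as an engineer would, in place of code of your own. Each camera call takes 0.05 s, during which the arm holds its last target. There are 200 camera calls.

## Working session

There is one attempt and no reset: what is moved stays moved. The work goes in short steps, Python scripts to look and compute and a tool call to move; the robot and the scene stay as the last step left them, time stands still between calls to the robot, and variables do not carry over. Pictures are saved under pics/ and viewed, at most 10 in all, crops included, and the job is handed in when it is done.

Besides the shell and the picture viewer there is one more tool, called after ">>>" as name(argument=value, ...) on one line, values as JSON. apply_moves: Moves the arm, as the interface text tells. Its arguments: {"type":"object","properties":{"moves":{"type":"array","items":{"type":"object","properties":{"delta_pos":{"type":"array","items":{"type":"number"}},"twist":{"type":"array","items":{"type":"number"}}}}},"fingers":{"type":"number"},"grip_force":{"type":"number"}},"required":["moves"]}

```bash
mkdir -p pics
cat > h.py <<'E'
import numpy as np, cv2
from station import manip
def cam(n):
    c=manip.read_camera(n); c['f']=240/np.tan(np.radians(c['fovy'])/2); c['pose']=np.array(c['pose']); return c
def ray(c,u,v):
    d=np.array([(u-c['cx'])/c['f'],-(v-c['cy'])/c['f'],-1.]); return c['pose'][:3,3],c['pose'][:3,:3]@d
def onz(c,u,v,z):
    o,d=ray(c,u,v); return o+d*(z-o[2])/d[2]
def proj(c,p):
    q=c['pose'][:3,:3].T@(np.array(p,float)-c['pose'][:3,3]); return c['cx']+c['f']*q[0]/-q[2], c['cy']-c['f']*q[1]/-q[2]
def tri(c1,p1,c2,p2):
    o1,d1=ray(c1,*p1);o2,d2=ray(c2,*p2)
    s=np.linalg.lstsq(np.c_[d1,-d2],o2-o1,rcond=None)[0]
    a=o1+s[0]*d1;b=o2+s[1]*d2; return (a+b)/2,np.linalg.norm(a-b)
def save(c,n): cv2.imwrite('pics/'+n+'.png',c['pixels'][...,::-1])
E
python3 - <<'E'
from h import *
np.set_printoptions(precision=2,suppress=True)
for n in('side','top'):
    c=cam(n); save(c,n+'0'); print(n,{k:v for k,v in c.items() if k!='pixels'})
print(manip.sense())
E
```

```text
side {'fovy': 51.48646258699115, 'cx': 322.380447113135, 'cy': 251.2669328306813, 'pose': array([[  -0.85,   -0.27,    0.46, 1051.99],
       [   0.53,   -0.44,    0.72,  732.66],
       [   0.01,    0.86,    0.52,  615.15],
       [   0.  ,    0.  ,    0.  ,    1.  ]]), 'f': np.float64(497.7217533578135)}
top {'fovy': 49.568351412931854, 'cx': 317.41692771930855, 'cy': 237.79139289136506, 'pose': array([[  -0.03,    0.99,   -0.16,  412.54],
       [  -1.  ,   -0.03,   -0.01,   34.98],
       [  -0.02,    0.16,    0.99, 1241.58],
       [   0.  ,    0.  ,    0.  ,    1.  ]]), 'f': np.float64(519.7845599770501)}
{'time_s': 0.1, 'joint_pos': array([63.16, 27.54, 91.49,  0.  , 61.03, -2.67]), 'qvel': array([ 0.01, -0.11,  0.  , -0.04, -0.  , -0.08]), 'tau': array([  0.  , -95.23, -43.1 ,  -0.  ,   0.01,  -0.  ]), 'tool_pos': array([265.93, 592.73, 230.76]), 'tcp_rot': array([[-0.91,  0.41, -0.  ],
       [ 0.41,  0.91, -0.  ],
       [ 0.  , -0.  , -1.  ]]), 'force': array([ 0.4 , -0.25, -0.21]), 'ft_torque': array([ 0.02, -0.04,  0.06]), 'finger_force': 0.0, 'grip_width': 85.41086175029957}
```

View pics/side0.png

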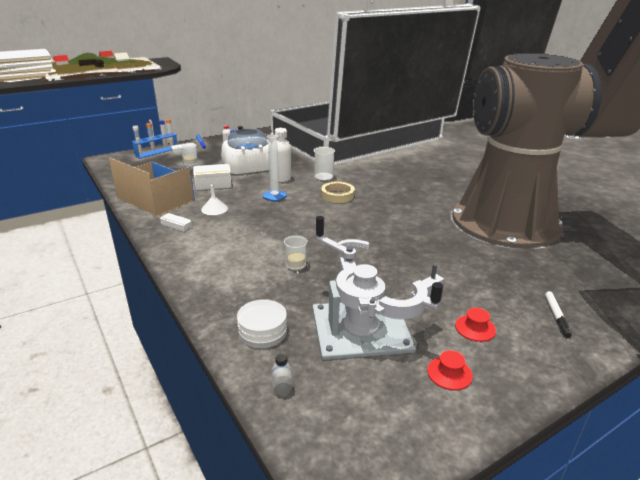

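View pics/top0.png

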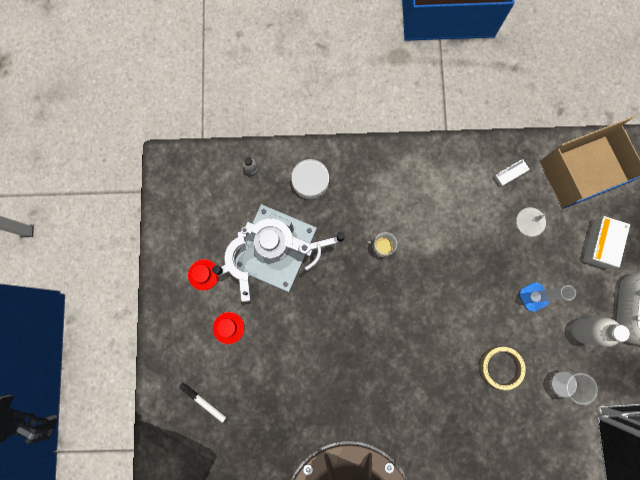

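The top view shows the cap near (268,240), the lever knob near (341,237), and the jaw to the left with its knob near (218,270). I'll zoom in on both views.

Run:
```python
import cv2,numpy as np
t=cv2.imread('pics/top0.png')[190:320,185:365]; s=cv2.imread('pics/side0.png')[200:370,290:460]
a=cv2.resize(t,None,fx=3.05,fy=3.05,interpolation=cv2.INTER_CUBIC)
cv2.imwrite('pics/ct.png',cv2.resize(t,None,fx=4.4,fy=4.4,interpolation=2)); cv2.imwrite('pics/cs.png',cv2.resize(s,None,fx=3.5,fy=3.5,interpolation=2))
```

```text
(no output)
```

View pics/ct.png

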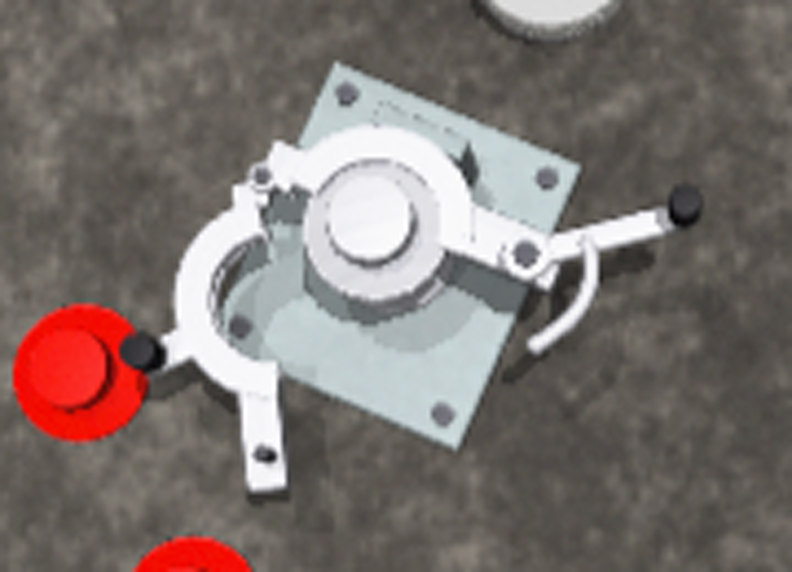

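View pics/cs.png

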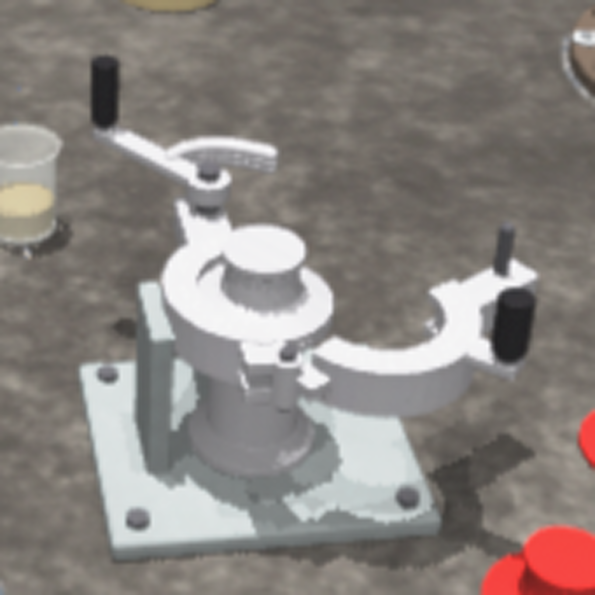

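Run:
```python
from h import *
np.set_printoptions(precision=1,suppress=True)
t=cam('top');s=cam('side')
T=lambda x,y:((x+.5)/4.4-.5+185,(y+.5)/4.4-.5+190)
S=lambda x,y:((x+.5)/3.5-.5+290,(y+.5)/3.5-.5+200)
# black blobs centroids
for n,c in(('top',t),('side',s)):
    m=(c['pixels'].max(2)<60).astype('uint8')
    r=(185,190,365,320) if n=='top' else (290,200,460,370)
    k,l,st,ce=cv2.connectedComponentsWithStats(m[r[1]:r[3],r[0]:r[2]])
    for i in range(1,k):
        if st[i,4]>12: print(n,st[i]+[r[0],r[1],0,0,0],ce[i]+[r[0],r[1]])
P={}
for n,a,b,z in(('jawknobtop',(140,349),(515,297),148),('levknobtop',(685,202),(105,64),170),('post',(264,453),(505,230),140),('hinge',(261,172),(292,350),115),('pivot',(525,250),(209,170),130),('cap',(369,218),(264,243),99+41)):
    p,e=tri(t,T(*a),s,S(*b)); q=onz(t,*T(*a),z);q2=onz(s,*S(*b),z);P[n]=p; print(n,p,e,q,q2)
```

```text
top [292 190  15  10  24] [297.2 194.3]
top [337 233   7   9  28] [339.5 238.1]
top [321 246  12   8  45] [327.2 249. ]
top [310 251   7  12  41] [312.4 255.7]
top [303 255   5   8  22] [304.9 258.7]
top [213 266   9   9  39] [217.3 269.9]
top [299 270  11   7  24] [303.2 273.1]
top [233 279   6   5  13] [235.9 280.9]
side [316 217   8  19 129] [319.2 225.9]
side [431 284  11  19 174] [436.  292.8]
jawknobtop [529.2 267.7 147.3] 3.215987176606674 [530.2 266.4 148. ] [528.7 269.4 148. ]
levknobtop [590.    2.8 168.6] 1.5054891256609928 [590.4   2.4 170. ] [591.    5.8 170. ]
post [478.5 209.6 135.8] 2.551305374942145 [479.1 208.  140. ] [482.6 215.  140. ]
hinge [618.7 214.3 117.1] 5.49538403582422 [621.2 212.8 115. ] [614.8 214.  115. ]
pivot [573.5  81.3 135.1] 3.127978318871604 [575.5  80.6 130. ] [567.4  75.6 130. ]
cap [592.  157.  136.7] 1.729839901514788 [592.1 156.1 140. ] [594.6 161.6 140. ]
```

```bash
cat >> h.py <<'E'
def mv(targets):
    "rows (delta/40, twist z/5) for world targets (x,y,z,yaw of tool y)"
    s=manip.sense(); R=np.array(s['tcp_rot']); p=np.array(s['tool_pos']); y0=np.degrees(np.arctan2(R[1,1],R[0,1]))
    print('t',round(s['time_s'],2),'pos',p.round(1),'yaw',round(y0,1),'F',np.round(s['force'],1),'w',round(s['grip_width'],1))
    for x,y,z,w in targets:
        d=R.T@(np.array([x,y,z])-p)/40; print(d.round(3).tolist(),round(-((w-y0+180)%360-180)/5,2))
def arc(c,r,a0,a1,n,z,yoff):
    return [(c[0]+r*np.cos(a),c[1]+r*np.sin(a),z,np.degrees(a)+yoff) for a in np.radians(np.linspace(a0,a1,n+1)[1:])]
E
python3 -c "
from h import *
mv([(529.5,267.5,185,59),(529.5,267.5,116,59)])"
```

```text
t 0.2 pos [266.  592.8 230.9] yaw 65.8 F [ 0.4  0.1 -0.8] w 85.6
[-9.341, -4.722, 1.151] 1.37
[-9.341, -4.721, 2.876] 1.37
```

>>> apply_moves(moves=[{"delta_pos": [-9.34, -4.72, 1.15], "twist": [0, 0, 1.4]}, {"delta_pos": [-9.34, -4.72, 1.15], "twist": [0, 0, 1.4]}, {"delta_pos": [-9.34, -4.72, 1.15], "twist": [0, 0, 1.4]}, {"delta_pos": [-9.34, -4.72, 1.15], "twist": [0, 0, 1.4]}, {"delta_pos": [-9.34, -4.72, 1.15], "twist": [0, 0, 1.4]}, {"delta_pos": [-9.34, -4.72, 1.15], "twist": [0, 0, 1.4]}, {"delta_pos": [-9.34, -4.72, 1.15], "twist": [0, 0, 1.4]}, {"delta_pos": [-9.34, -4.72, 1.15], "twist": [0, 0, 1.4]}, {"delta_pos": [-9.34, -4.72, 1.15], "twist": [0, 0, 1.4]}, {"delta_pos": [-9.34, -4.72, 1.15], "twist": [0, 0, 1.4]}, {"delta_pos": [-9.34, -4.72, 1.15], "twist": [0, 0, 1.4]}, {"delta_pos": [-9.34, -4.72, 1.15], "twist": [0, 0, 1.4]}, {"delta_pos": [-9.34, -4.72, 1.15], "twist": [0, 0, 1.4]}, {"delta_pos": [-9.34, -4.72, 1.15], "twist": [0, 0, 1.4]}, {"delta_pos": [-9.34, -4.72, 1.15], "twist": [0, 0, 1.4]}, {"delta_pos": [-9.34, -4.72, 1.15], "twist": [0, 0, 1.4]}], fingers=0.45)

```text
time_s: 1.53
tool_pos: [528.9, 268.9, 185.5]
tcp_rot: [[-0.857, 0.516, 0.0], [0.516, 0.857, 0.0], [-0.0, 0.0, -1.0]]
force: [-0.2, -0.3, -0.4]
grip_width: 38.6
finger_force: 0.0
```

```bash
python3 -c "
from h import *
c=cam('side');cv2.imwrite('pics/s1.png',cv2.resize(c['pixels'][150:350,290:490,::-1],None,fx=3,fy=3))
mv([(529.5,267.5,116,59)])"
```

```text
t 1.58 pos [529.1 268.8 185.5] yaw 58.9 F [0.3 0.1 0.1] w 38.1
[-0.026, -0.023, 1.737] -0.02
```

View pics/s1.png

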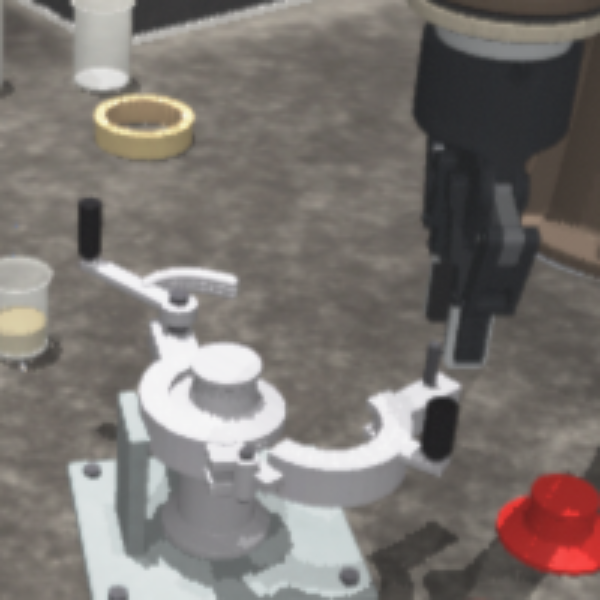

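The fingers are above the jaw knob (its top is at about (440,400) in the crop), with one finger on each side. Descending.

>>> apply_moves(moves=[{"delta_pos": [0, 0, 0.4], "twist": [0, 0, 0]}, {"delta_pos": [0, 0, 0.7], "twist": [0, 0, 0]}, {"delta_pos": [0, 0, 1.0], "twist": [0, 0, 0]}, {"delta_pos": [0, 0, 1.3], "twist": [0, 0, 0]}, {"delta_pos": [0, 0, 1.6], "twist": [0, 0, 0]}, {"delta_pos": [0, 0, 1.72], "twist": [0, 0, 0]}, {"delta_pos": [0, 0, 1.72], "twist": [0, 0, 0]}])

```text
time_s: 2.17
tool_pos: [528.8, 267.4, 114.9]
tcp_rot: [[-0.856, 0.518, -0.002], [0.518, 0.856, -0.001], [0.001, -0.002, -1.0]]
force: [0.4, 0.8, -0.7]
grip_width: 38.3
finger_force: 0.0
```

```bash
python3 -c "
from h import *
H=(619,214)
mv(arc(H,106,149,205,14,117,-90))"
```

```text
t 2.17 pos [528.8 267.4 114.9] yaw 58.8 F [ 0.4  0.8 -0.7] w 38.3
[0.023, -0.169, -0.053] -0.83
[0.003, -0.353, -0.053] -1.63
[-0.03, -0.535, -0.052] -2.43
[-0.075, -0.715, -0.052] -3.23
[-0.133, -0.89, -0.052] -4.03
[-0.203, -1.062, -0.052] -4.83
[-0.284, -1.228, -0.051] -5.63
[-0.377, -1.387, -0.051] -6.43
[-0.481, -1.541, -0.051] -7.23
[-0.595, -1.686, -0.051] -8.03
[-0.72, -1.823, -0.051] -8.83
[-0.853, -1.951, -0.051] -9.63
[-0.995, -2.07, -0.051] -10.43
[-1.145, -2.178, -0.051] -11.23
```

>>> apply_moves(moves=[{"delta_pos": [0.02, -0.17, 0], "twist": [0, 0, -0.8]}, {"delta_pos": [0, -0.35, 0], "twist": [0, 0, -1.6]}, {"delta_pos": [-0.03, -0.53, 0], "twist": [0, 0, -2.4]}, {"delta_pos": [-0.075, -0.71, 0], "twist": [0, 0, -3.2]}, {"delta_pos": [-0.13, -0.89, 0], "twist": [0, 0, -4.0]}, {"delta_pos": [-0.2, -1.06, 0], "twist": [0, 0, -4.8]}, {"delta_pos": [-0.28, -1.23, 0], "twist": [0, 0, -5.6]}, {"delta_pos": [-0.38, -1.39, 0], "twist": [0, 0, -6.4]}, {"delta_pos": [-0.48, -1.54, 0], "twist": [0, 0, -7.2]}, {"delta_pos": [-0.6, -1.69, 0], "twist": [0, 0, -8.0]}, {"delta_pos": [-0.72, -1.82, 0], "twist": [0, 0, -8.8]}, {"delta_pos": [-0.85, -1.95, 0], "twist": [0, 0, -9.6]}, {"delta_pos": [-1.0, -2.07, 0], "twist": [0, 0, -10.4]}, {"delta_pos": [-1.15, -2.18, 0], "twist": [0, 0, -11.2]}])

```text
time_s: 3.33
tool_pos: [524.4, 169.2, 117.1]
tcp_rot: [[-0.906, -0.423, 0.001], [-0.423, 0.906, 0.0], [-0.001, -0.0, -1.0]]
force: [0.3, 1.9, 0.1]
grip_width: 38.2
finger_force: 0.7
```

```bash
python3 -c "
from h import *
H=(619,214)
s=manip.sense();R=np.array(s['tcp_rot']);print('Ftool',R.T@s['force'])
mv(arc(H,106,205,217,12,117,-90))
c=cam('top');cv2.imwrite('pics/t2.png',cv2.resize(c['pixels'][190:320,185:365,::-1],None,fx=4.4,fy=4.4,interpolation=2))"
```

```text
Ftool [-1.04971642  1.62748198 -0.06353494]
t 3.33 pos [524.4 169.2 117.1] yaw 115.0 F [0.3 1.9 0.1] w 38.2
[0.033, -0.032, 0.002] -0.2
[0.032, -0.078, 0.002] -0.4
[0.03, -0.124, 0.002] -0.6
[0.027, -0.17, 0.002] -0.8
[0.023, -0.216, 0.002] -1.0
[0.019, -0.262, 0.002] -1.2
[0.014, -0.308, 0.002] -1.4
[0.008, -0.354, 0.002] -1.6
[0.001, -0.4, 0.002] -1.8
[-0.007, -0.446, 0.002] -2.0
[-0.015, -0.491, 0.002] -2.2
[-0.024, -0.536, 0.002] -2.4
```

View pics/t2.png

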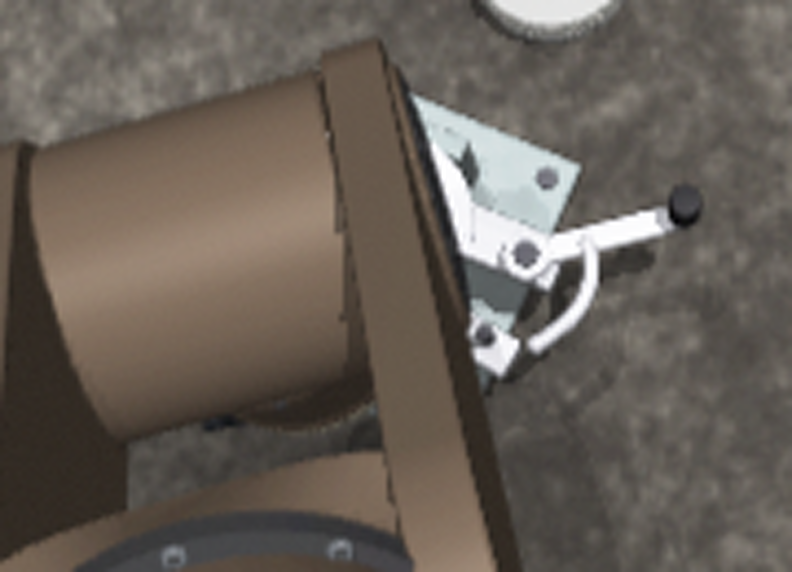

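The swing moves freely at about 1.6 N. The post is now near crop (485,333), roughly 40 mm short of the pivot. I'll continue in small steps and watch the force.

>>> apply_moves(moves=[{"delta_pos": [0.02, -0.05, 0], "twist": [0, 0, -0.2]}, {"delta_pos": [0.03, -0.08, 0], "twist": [0, 0, -0.4]}, {"delta_pos": [0.03, -0.12, 0], "twist": [0, 0, -0.6]}, {"delta_pos": [0.03, -0.17, 0], "twist": [0, 0, -0.8]}, {"delta_pos": [0.02, -0.22, 0], "twist": [0, 0, -1.0]}, {"delta_pos": [0.02, -0.22, 0], "twist": [0, 0, -1.0]}])

```text
time_s: 3.88
tool_pos: [526.9, 160.9, 116.5]
tcp_rot: [[-0.867, -0.499, -0.0], [-0.499, 0.867, -0.0], [0.0, -0.0, -1.0]]
force: [-0.3, -0.1, -0.5]
grip_width: 38.7
finger_force: 0.0
```

```bash
cat > j.py <<'E'
from h import *
import sys
s=manip.sense();R=np.array(s['tcp_rot']);print('Ftool',(R.T@s['force']).round(2))
H=np.array((619,214)); d=np.array(s['tool_pos'])[:2]-H; a=np.degrees(np.arctan2(d[1],d[0]))%360; print('ang',a,'r',np.hypot(*d))
mv(arc(H,106,a,a+6,6,117,-90))
E
python3 j.py; python3 -c "
from h import *
c=cam('top')
p=onz(c,(485+.5)/4.4-.5+185,(333+.5)/4.4-.5+190,140)
print(p, np.degrees(np.arctan2(p[1]-214,p[0]-619)))"
```

```text
Ftool [0.31 0.11 0.51]
ang 209.96166479410235 r 106.2500285512416
t 3.88 pos [526.9 160.9 116.5] yaw 119.9 F [-0.3 -0.1 -0.5] w 38.7
[-0.007, -0.046, -0.013] -0.21
[-0.008, -0.092, -0.013] -0.41
[-0.01, -0.139, -0.013] -0.61
[-0.013, -0.185, -0.013] -0.81
[-0.017, -0.231, -0.013] -1.01
[-0.021, -0.277, -0.013] -1.21
[533.99762541 100.45748162 140.        ] -126.81996367141518
```

>>> apply_moves(moves=[{"delta_pos": [0, -0.05, 0], "twist": [0, 0, -0.2]}, {"delta_pos": [-0.01, -0.09, 0], "twist": [0, 0, -0.4]}, {"delta_pos": [-0.01, -0.14, 0], "twist": [0, 0, -0.6]}, {"delta_pos": [-0.01, -0.18, 0], "twist": [0, 0, -0.8]}])

```text
time_s: 4.27
tool_pos: [529.7, 157.0, 116.4]
tcp_rot: [[-0.831, -0.557, -0.002], [-0.557, 0.831, 0.003], [-0.0, 0.003, -1.0]]
force: [-12.5, 39.3, 2.7]
grip_width: 38.7
finger_force: 20.1
```

```bash
python3 j.py
```

```text
Ftool [-11.47  39.57  -2.53]
ang 212.56428462664414 r 105.91683988241346
t 4.27 pos [529.7 157.  116.4] yaw 123.8 F [-12.5  39.3   2.7] w 38.7
[0.003, -0.046, -0.015] 0.06
[0.003, -0.092, -0.015] -0.14
[0.002, -0.139, -0.015] -0.34
[-0.0, -0.185, -0.016] -0.54
[-0.003, -0.231, -0.016] -0.74
[-0.006, -0.277, -0.016] -0.94
```

That is 39 N, so it hit something stiff. I'll back off now and look.

>>> apply_moves(moves=[{"delta_pos": [0, 0.1, 0], "twist": [0, 0, 0]}, {"delta_pos": [0, 0.2, 0], "twist": [0, 0, 0]}, {"delta_pos": [0, 0.2, 0], "twist": [0, 0, 0]}])

```text
time_s: 4.52
tool_pos: [526.0, 162.0, 116.5]
tcp_rot: [[-0.83, -0.558, -0.0], [-0.558, 0.83, -0.0], [0.0, -0.0, -1.0]]
force: [-1.0, 0.0, -0.0]
grip_width: 38.3
finger_force: 0.0
```

```bash
python3 j.py; python3 -c "
from h import *
c=cam('top');t=cv2.resize(c['pixels'][225:290,280:350,::-1],None,fx=5.5,fy=5.5,interpolation=2)
c=cam('side');s=cv2.resize(c['pixels'][200:350,300:450,::-1],None,fx=2.4,fy=2.4,interpolation=2)
cv2.imwrite('pics/b.png',np.hstack([t[:357],s[:357]]))"
```

```text
Ftool [0.86 0.6  0.04]
ang 209.23041050836116 r 106.5359535521795
t 4.52 pos [526.  162.  116.5] yaw 123.9 F [-1.  0. -0.] w 38.3
[-0.01, -0.047, -0.014] 0.73
[-0.007, -0.093, -0.014] 0.53
[-0.006, -0.14, -0.014] 0.33
[-0.005, -0.186, -0.014] 0.13
[-0.005, -0.232, -0.014] -0.07
[-0.005, -0.278, -0.014] -0.27
```

View pics/b.png

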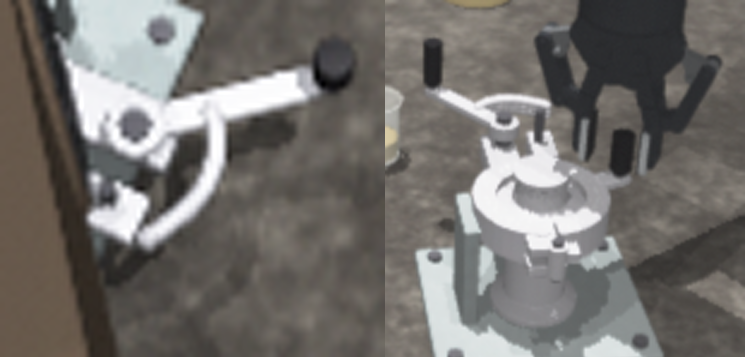

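```bash
python3 -c "
from h import *
c=cam('top')
p=onz(c,(107.5)/5.5-.5+280,189/5.5-.5+225,140)
print(p, np.degrees(np.arctan2(p[1]-214,p[0]-619))%360, np.hypot(p[1]-214,p[0]-619))
T=lambda x,y:onz(c,(x+.5)/4.4-.5+185,(y+.5)/4.4-.5+190,12)
# plate bolts and corners
B=[T(337,62),T(580,165),T(460,448),T(347,93),T(547,178),T(443,414)]
for i,j in((0,1),(3,4)): d=B[j]-B[i];print(d[:2],np.degrees(np.arctan2(d[1],d[0]))%360)
for i,j in((1,2),(4,5)): d=B[j]-B[i];print(d[:2],np.degrees(np.arctan2(d[1],d[0]))%360)
"
```

```text
[547.52720494  91.20113507 140.        ] 239.79925103436113 142.0842062347698
[ -61.81961866 -132.50857311] 244.98939702284213
[ -50.83771139 -108.94709359] 244.98494868382272
[-152.27380209   68.45102577] 155.79484578057887
[-127.13593628   59.05328731] 155.08563392468162
```

The top crop shows the post at about (107,190). That gives roughly 239.8° about the hinge, within a few degrees of closed, and the hook is still outside the post. I'll push gently again to confirm it is against the seal.

>>> apply_moves(moves=[{"delta_pos": [0, -0.05, 0], "twist": [0, 0, 0]}, {"delta_pos": [0, -0.1, 0], "twist": [0, 0, 0]}, {"delta_pos": [0, -0.1, 0], "twist": [0, 0, 0]}])

```text
time_s: 4.92
tool_pos: [528.8, 158.0, 116.5]
tcp_rot: [[-0.831, -0.556, -0.0], [-0.556, 0.831, 0.0], [0.0, 0.0, -1.0]]
force: [0.3, 0.8, -0.1]
grip_width: 38.3
finger_force: 0.4
```

```bash
python3 j.py|head -3
```

```text
Ftool [-0.71  0.45  0.1 ]
ang 211.82074977804984 r 106.19175772555754
t 4.92 pos [528.8 158.  116.5] yaw 123.8 F [ 0.3  0.8 -0.1] w 38.3
```

>>> apply_moves(moves=[{"delta_pos": [0, -0.02, 0], "twist": [0, 0, 0]}, {"delta_pos": [0, -0.02, 0], "twist": [0, 0, 0]}])

```text
time_s: 5.08
tool_pos: [528.9, 157.8, 116.5]
tcp_rot: [[-0.831, -0.556, -0.0], [-0.556, 0.831, 0.0], [0.0, 0.001, -1.0]]
force: [-2.5, 3.6, 1.8]
grip_width: 38.8
finger_force: 2.3
```

```bash
python3 j.py|head -3
```

```text
Ftool [ 0.08  4.44 -1.77]
ang 211.94351278174838 r 106.22762293894117
t 5.08 pos [528.9 157.8 116.5] yaw 123.8 F [-2.5  3.6  1.8] w 38.8
```

The jaw meets the seal firmly. Releasing it and moving to the lever knob.

>>> apply_moves(moves=[{"delta_pos": [0, 0.12, 0], "twist": [0, 0, 0]}, {"delta_pos": [0, 0.24, 0], "twist": [0, 0, 0]}, {"delta_pos": [0, 0.24, -0.6], "twist": [0, 0, 0]}, {"delta_pos": [0, 0.24, -1.4], "twist": [0, 0, 0]}, {"delta_pos": [0, 0.24, -2.4], "twist": [0, 0, 0]}, {"delta_pos": [0, 0.24, -2.4], "twist": [0, 0, 0]}])

```text
time_s: 5.58
tool_pos: [526.6, 166.8, 218.9]
tcp_rot: [[-0.83, -0.557, 0.008], [-0.557, 0.83, 0.002], [-0.008, -0.003, -1.0]]
force: [2.0, 0.6, 0.7]
grip_width: 38.5
finger_force: 0.0
```

```bash
python3 -c "
from h import *
mv([(590,3,212,12)])"
```

```text
t 5.58 pos [526.6 166.8 218.9] yaw 123.9 F [2.  0.6 0.7] w 38.5
[0.966, -4.284, 0.178] 22.37
```

>>> apply_moves(moves=[{"delta_pos": [0.25, -1.1, 0], "twist": [0, 0, 1.4]}, {"delta_pos": [0.5, -2.2, 0], "twist": [0, 0, 2.8]}, {"delta_pos": [0.97, -3.3, 0], "twist": [0, 0, 4.2]}, {"delta_pos": [0.97, -4.28, 0], "twist": [0, 0, 5.6]}, {"delta_pos": [0.97, -4.28, 0], "twist": [0, 0, 7.0]}, {"delta_pos": [0.97, -4.28, 0], "twist": [0, 0, 8.4]}, {"delta_pos": [0.97, -4.28, 0], "twist": [0, 0, 9.8]}, {"delta_pos": [0.97, -4.28, 0], "twist": [0, 0, 11.2]}, {"delta_pos": [0.97, -4.28, 0], "twist": [0, 0, 12.6]}, {"delta_pos": [0.97, -4.28, 0], "twist": [0, 0, 14.0]}, {"delta_pos": [0.97, -4.28, 0], "twist": [0, 0, 15.4]}, {"delta_pos": [0.97, -4.28, 0], "twist": [0, 0, 16.8]}, {"delta_pos": [0.97, -4.28, 0], "twist": [0, 0, 18.2]}, {"delta_pos": [0.97, -4.28, 0], "twist": [0, 0, 19.6]}, {"delta_pos": [0.97, -4.28, 0], "twist": [0, 0, 21.0]}, {"delta_pos": [0.97, -4.28, 0], "twist": [0, 0, 22.4]}, {"delta_pos": [0.97, -4.28, 0], "twist": [0, 0, 22.4]}, {"delta_pos": [0.97, -4.28, 0], "twist": [0, 0, 22.4]}])

```text
time_s: 7.08
tool_pos: [586.7, 2.1, 212.5]
tcp_rot: [[-0.209, 0.978, 0.0], [0.978, 0.209, -0.0], [-0.0, 0.0, -1.0]]
force: [-0.5, 0.5, -0.4]
grip_width: 38.3
finger_force: 0.0
```

```bash
python3 -c "
from h import *
mv([(590,3,148,12)])"
```

```text
t 7.08 pos [586.7   2.1 212.5] yaw 12.1 F [-0.5  0.5 -0.4] w 38.3
[0.005, 0.086, 1.612] 0.01
```

>>> apply_moves(moves=[{"delta_pos": [0, 0.08, 0.3], "twist": [0, 0, 0]}, {"delta_pos": [0, 0.08, 0.7], "twist": [0, 0, 0]}, {"delta_pos": [0, 0.08, 1.1], "twist": [0, 0, 0]}, {"delta_pos": [0, 0.08, 1.4], "twist": [0, 0, 0]}, {"delta_pos": [0, 0.08, 1.6], "twist": [0, 0, 0]}, {"delta_pos": [0, 0.08, 1.6], "twist": [0, 0, 0]}])

```text
time_s: 7.58
tool_pos: [588.9, 2.6, 146.4]
tcp_rot: [[-0.207, 0.978, -0.003], [0.978, 0.207, 0.0], [0.001, -0.003, -1.0]]
force: [-0.1, 0.6, 0.4]
grip_width: 38.7
finger_force: 0.0
```

```bash
python3 -c "
from h import *
mv(arc((573.5,81.3),80,-78,-138,15,148.5,90))"
```

```text
t 7.58 pos [588.9   2.6 146.4] yaw 12.0 F [-0.1  0.6  0.4] w 38.7
[0.008, -0.106, -0.053] 0.79
[0.023, -0.245, -0.053] 1.59
[0.047, -0.383, -0.052] 2.39
[0.081, -0.518, -0.052] 3.19
[0.124, -0.651, -0.052] 3.99
[0.176, -0.78, -0.051] 4.79
[0.237, -0.906, -0.051] 5.59
[0.307, -1.027, -0.05] 6.39
[0.385, -1.143, -0.05] 7.19
[0.471, -1.253, -0.05] 7.99
[0.564, -1.356, -0.049] 8.79
[0.664, -1.453, -0.049] 9.59
[0.771, -1.543, -0.049] 10.39
[0.884, -1.625, -0.048] 11.19
[1.003, -1.699, -0.048] 11.99
```

>>> apply_moves(moves=[{"delta_pos": [0.01, -0.11, 0], "twist": [0, 0, 0.8]}, {"delta_pos": [0.02, -0.25, 0], "twist": [0, 0, 1.6]}, {"delta_pos": [0.05, -0.38, 0], "twist": [0, 0, 2.4]}, {"delta_pos": [0.08, -0.52, 0], "twist": [0, 0, 3.2]}, {"delta_pos": [0.12, -0.65, 0], "twist": [0, 0, 4.0]}, {"delta_pos": [0.18, -0.78, 0], "twist": [0, 0, 4.8]}, {"delta_pos": [0.24, -0.91, 0], "twist": [0, 0, 5.6]}, {"delta_pos": [0.31, -1.03, 0], "twist": [0, 0, 6.4]}, {"delta_pos": [0.38, -1.14, 0], "twist": [0, 0, 7.2]}, {"delta_pos": [0.47, -1.25, 0], "twist": [0, 0, 8.0]}, {"delta_pos": [0.56, -1.36, 0], "twist": [0, 0, 8.8]}, {"delta_pos": [0.66, -1.45, 0], "twist": [0, 0, 9.6]}])

```text
time_s: 8.58
tool_pos: [528.0, 16.4, 149.1]
tcp_rot: [[0.592, 0.806, 0.001], [0.806, -0.592, -0.0], [0.001, 0.001, -1.0]]
force: [1.5, -1.3, 0.2]
grip_width: 38.4
finger_force: 0.6
```

```bash
cat > l.py <<'E'
from h import *
s=manip.sense();R=np.array(s['tcp_rot']);print('Ftool',(R.T@s['force']).round(2),'tau',np.round(s['ft_torque'],2))
H=np.array((573.5,81.3)); d=np.array(s['tool_pos'])[:2]-H; a=np.degrees(np.arctan2(d[1],d[0])); print('ang',a,'r',np.hypot(*d))
a=round(a)
mv(arc(H,80,a,a-16,8,148,90))
E
python3 l.py
python3 -c "
from h import *
c=cam('top');t=cv2.resize(c['pixels'][215:305,250:350,::-1],None,fx=4,fy=4,interpolation=2)
c=cam('side');s=cv2.resize(c['pixels'][200:350,300:450,::-1],None,fx=2.4,fy=2.4,interpolation=2)
cv2.imwrite('pics/b2.png',np.hstack([t[:357],s[:357]]))"
```

```text
Ftool [-0.15  2.02 -0.22] tau [-0.31 -0.04 -0.  ]
ang -125.02604282868379 r 79.19728715024692
t 8.58 pos [528.   16.4 149.1] yaw -36.3 F [ 1.5 -1.3  0.2] w 38.4
[-0.02, -0.068, 0.027] 0.15
[-0.018, -0.138, 0.027] 0.55
[-0.014, -0.208, 0.027] 0.95
[-0.007, -0.277, 0.027] 1.35
[0.003, -0.347, 0.027] 1.75
[0.014, -0.415, 0.027] 2.15
[0.029, -0.484, 0.027] 2.55
[0.045, -0.552, 0.027] 2.95
```

View pics/b2.png

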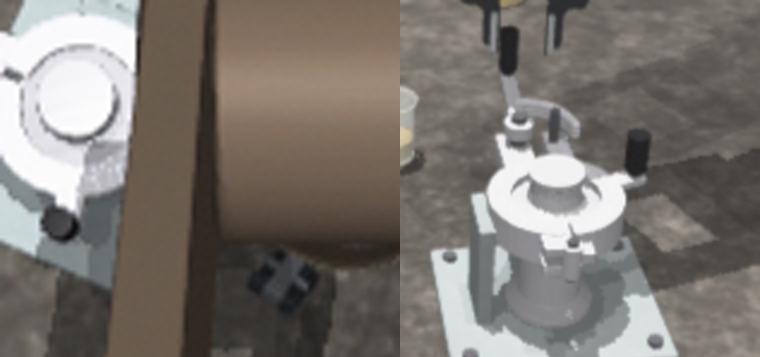

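The side view shows the hook now passing around the outside of the post, and the push is about 2 N. Continuing in small steps.

>>> apply_moves(moves=[{"delta_pos": [-0.01, -0.07, 0], "twist": [0, 0, 0.4]}, {"delta_pos": [-0.02, -0.14, 0], "twist": [0, 0, 0.8]}, {"delta_pos": [-0.01, -0.21, 0], "twist": [0, 0, 1.2]}, {"delta_pos": [-0.01, -0.28, 0], "twist": [0, 0, 1.6]}])

```text
time_s: 9.02
tool_pos: [519.2, 22.7, 148.9]
tcp_rot: [[0.695, 0.719, 0.001], [0.719, -0.695, -0.0], [0.001, 0.001, -1.0]]
force: [0.8, 0.2, 0.3]
grip_width: 38.5
finger_force: 0.4
```

```bash
python3 l.py
```

```text
Ftool [ 0.69  0.45 -0.3 ] tau [-0.01 -0.19  0.02]
ang -132.81633990764814 r 79.91776349269395
t 9.02 pos [519.2  22.7 148.9] yaw -44.0 F [0.8 0.2 0.3] w 38.5
[-0.002, -0.076, 0.023] 0.19
[0.0, -0.146, 0.023] 0.59
[0.005, -0.216, 0.023] 0.99
[0.012, -0.285, 0.023] 1.39
[0.022, -0.354, 0.023] 1.79
[0.034, -0.423, 0.023] 2.19
[0.048, -0.491, 0.023] 2.59
[0.065, -0.559, 0.023] 2.99
```

>>> apply_moves(moves=[{"delta_pos": [0, -0.07, 0], "twist": [0, 0, 0.4]}, {"delta_pos": [0, -0.14, 0], "twist": [0, 0, 0.8]}, {"delta_pos": [0, -0.21, 0], "twist": [0, 0, 1.2]}, {"delta_pos": [0.01, -0.28, 0], "twist": [0, 0, 1.6]}])

```text
time_s: 9.35
tool_pos: [511.4, 30.7, 148.9]
tcp_rot: [[0.788, 0.615, 0.001], [0.615, -0.788, -0.0], [0.001, 0.001, -1.0]]
force: [-0.1, -1.6, 0.7]
grip_width: 38.3
finger_force: 0.6
```

```bash
python3 l.py
```

```text
Ftool [-1.03  1.22 -0.71] tau [-0.26 -0.06 -0.01]
ang -140.8507692558193 r 80.09525597679146
t 9.35 pos [511.4  30.7 148.9] yaw -52.0 F [-0.1 -1.6  0.7] w 38.3
[0.002, -0.075, 0.023] 0.19
[0.005, -0.145, 0.023] 0.59
[0.009, -0.214, 0.023] 0.99
[0.017, -0.284, 0.023] 1.39
[0.026, -0.353, 0.023] 1.79
[0.038, -0.422, 0.023] 2.19
[0.053, -0.49, 0.023] 2.59
[0.07, -0.558, 0.023] 2.99
```

>>> apply_moves(moves=[{"delta_pos": [0, -0.07, 0], "twist": [0, 0, 0.4]}, {"delta_pos": [0, -0.14, 0], "twist": [0, 0, 0.8]}, {"delta_pos": [0.01, -0.21, 0], "twist": [0, 0, 1.2]}, {"delta_pos": [0.02, -0.28, 0], "twist": [0, 0, 1.6]}])

```text
time_s: 9.68
tool_pos: [505.1, 40.1, 148.9]
tcp_rot: [[0.866, 0.499, 0.001], [0.499, -0.866, -0.0], [0.001, 0.001, -1.0]]
force: [0.9, -1.9, 0.5]
grip_width: 38.5
finger_force: 0.6
```

```bash
python3 l.py
```

```text
Ftool [-0.18  2.09 -0.55] tau [-0.25 -0.02  0.  ]
ang -148.9512422586388 r 79.88711982592064
t 9.68 pos [505.1  40.1 148.9] yaw -60.0 F [ 0.9 -1.9  0.5] w 38.5
[-0.003, -0.071, 0.022] 0.19
[-0.001, -0.141, 0.022] 0.59
[0.004, -0.211, 0.022] 0.99
[0.012, -0.28, 0.022] 1.39
[0.021, -0.349, 0.022] 1.79
[0.033, -0.418, 0.022] 2.19
[0.048, -0.487, 0.022] 2.59
[0.065, -0.554, 0.022] 2.99
```

>>> apply_moves(moves=[{"delta_pos": [0, -0.07, 0], "twist": [0, 0, 0.4]}, {"delta_pos": [0, -0.14, 0], "twist": [0, 0, 0.8]}, {"delta_pos": [0, -0.21, 0], "twist": [0, 0, 1.2]}, {"delta_pos": [0.01, -0.28, 0], "twist": [0, 0, 1.6]}])

```text
time_s: 10.02
tool_pos: [499.8, 50.0, 148.9]
tcp_rot: [[0.927, 0.374, 0.001], [0.374, -0.927, -0.0], [0.001, 0.0, -1.0]]
force: [-0.6, -2.0, 1.6]
grip_width: 38.3
finger_force: 0.9
```

```bash
python3 l.py
```

```text
Ftool [-1.28  1.61 -1.56] tau [-0.36  0.06 -0.01]
ang -157.00288793117667 r 80.02897549566106
t 10.02 pos [499.8  50.  148.9] yaw -68.0 F [-0.6 -2.   1.6] w 38.3
[0.001, -0.07, 0.021] 0.19
[0.003, -0.139, 0.021] 0.59
[0.008, -0.209, 0.021] 0.99
[0.015, -0.279, 0.021] 1.39
[0.025, -0.348, 0.021] 1.79
[0.037, -0.416, 0.021] 2.19
[0.051, -0.485, 0.021] 2.59
[0.068, -0.553, 0.021] 2.99
```

>>> apply_moves(moves=[{"delta_pos": [0, -0.07, 0], "twist": [0, 0, 0.4]}, {"delta_pos": [0, -0.14, 0], "twist": [0, 0, 0.8]}, {"delta_pos": [0.01, -0.21, 0], "twist": [0, 0, 1.2]}])

```text
time_s: 10.27
tool_pos: [496.9, 57.7, 148.8]
tcp_rot: [[0.961, 0.275, 0.001], [0.275, -0.961, -0.0], [0.0, 0.001, -1.0]]
force: [-1.5, -5.9, 1.3]
grip_width: 38.8
finger_force: 2.9
```

```bash
python3 l.py
```

```text
Ftool [-3.02  5.23 -1.25] tau [-1.    0.24 -0.02]
ang -162.90202951680158 r 80.1560871390507
t 10.27 pos [496.9  57.7 148.8] yaw -74.0 F [-1.5 -5.9  1.3] w 38.8
[0.004, -0.073, 0.02] 0.19
[0.006, -0.143, 0.02] 0.59
[0.011, -0.213, 0.02] 0.99
[0.018, -0.282, 0.02] 1.39
[0.028, -0.351, 0.02] 1.79
[0.04, -0.42, 0.02] 2.19
[0.055, -0.488, 0.02] 2.59
[0.071, -0.556, 0.02] 2.99
```

Force is rising at about 5 N. I'll hold still and take a settled reading.

>>> apply_moves(moves=[{"delta_pos": [0, 0, 0], "twist": [0, 0, 0]}])

```text
time_s: 10.35
tool_pos: [496.8, 58.1, 148.8]
tcp_rot: [[0.962, 0.275, 0.001], [0.275, -0.962, -0.0], [0.0, 0.0, -1.0]]
force: [0.6, 0.4, 0.1]
grip_width: 38.6
finger_force: 0.2
```

```bash
python3 l.py|head -3
```

```text
Ftool [ 0.69 -0.23 -0.14] tau [-0.05  0.12 -0.03]
ang -163.1366195905044 r 80.10018035401146
t 10.35 pos [496.8  58.1 148.8] yaw -74.1 F [0.6 0.4 0.1] w 38.6
```

>>> apply_moves(moves=[{"delta_pos": [0, -0.02, 0], "twist": [0, 0, 0.1]}])

```text
time_s: 10.43
tool_pos: [496.7, 58.6, 148.8]
tcp_rot: [[0.963, 0.268, 0.001], [0.268, -0.963, -0.0], [0.001, 0.0, -1.0]]
force: [-0.3, -4.2, 2.4]
grip_width: 38.2
finger_force: 2.2
```

```bash
python3 l.py|head -3
```

```text
Ftool [-1.41  3.96 -2.44] tau [-0.8   0.05 -0.06]
ang -163.54657213422982 r 80.07078573307939
t 10.43 pos [496.7  58.6 148.8] yaw -74.5 F [-0.3 -4.2  2.4] w 38.2
```

>>> apply_moves(moves=[{"delta_pos": [0, -0.025, 0], "twist": [0, 0, 0.14]}, {"delta_pos": [0, -0.05, 0], "twist": [0, 0, 0.29]}])

```text
time_s: 10.6
tool_pos: [496.2, 60.4, 148.7]
tcp_rot: [[0.97, 0.241, 0.001], [0.241, -0.97, -0.0], [0.001, 0.001, -1.0]]
force: [0.6, -5.5, 2.4]
grip_width: 38.6
finger_force: 2.9
```

```bash
python3 l.py|head -3
```

```text
Ftool [-0.71  5.5  -2.39] tau [-0.91 -0.07 -0.02]
ang -164.87165734152694 r 80.04079478116748
t 10.6 pos [496.2  60.4 148.7] yaw -76.0 F [ 0.6 -5.5  2.4] w 38.6
```

>>> apply_moves(moves=[{"delta_pos": [0, -0.025, 0], "twist": [0, 0, 0.14]}, {"delta_pos": [0, -0.05, 0], "twist": [0, 0, 0.29]}])

```text
time_s: 10.77
tool_pos: [495.7, 62.3, 148.7]
tcp_rot: [[0.976, 0.216, 0.001], [0.216, -0.976, -0.0], [0.001, 0.001, -1.0]]
force: [0.6, -7.0, 1.4]
grip_width: 38.4
finger_force: 3.3
```

```bash
python3 l.py|head -3
```

```text
Ftool [-0.92  7.01 -1.42] tau [-1.15 -0.09 -0.03]
ang -166.27378314102222 r 80.10496576678892
t 10.77 pos [495.7  62.3 148.7] yaw -77.5 F [ 0.6 -7.   1.4] w 38.4
```

The push is about 6.5–7 N, which is snug. Backing off and lifting clear.

>>> apply_moves(moves=[{"delta_pos": [0, 0.12, 0], "twist": [0, 0, 0]}, {"delta_pos": [0, 0.25, 0], "twist": [0, 0, 0]}, {"delta_pos": [0, 0.25, 0], "twist": [0, 0, 0]}, {"delta_pos": [0, 0.25, -0.6], "twist": [0, 0, 0]}, {"delta_pos": [0, 0.25, -1.4], "twist": [0, 0, 0]}, {"delta_pos": [0, 0.25, -2.2], "twist": [0, 0, 0]}, {"delta_pos": [0, 0.25, -2.2], "twist": [0, 0, 0]}, {"delta_pos": [0, 0.25, -2.2], "twist": [0, 0, 0]}, {"delta_pos": [0, 0.25, -2.2], "twist": [0, 0, 0]}])

```text
time_s: 11.52
tool_pos: [497.2, 52.8, 236.3]
tcp_rot: [[0.976, 0.216, 0.0], [0.216, -0.976, 0.0], [0.0, -0.0, -1.0]]
force: [-0.0, -0.7, 0.3]
grip_width: 38.1
finger_force: 0.0
```

```bash
python3 -c "
from h import *
c=cam('side');cv2.imwrite('pics/f.png',cv2.resize(c['pixels'][190:360,290:460,::-1],None,fx=3,fy=3,interpolation=2))"
```

```text
(no output)
```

View pics/f.png

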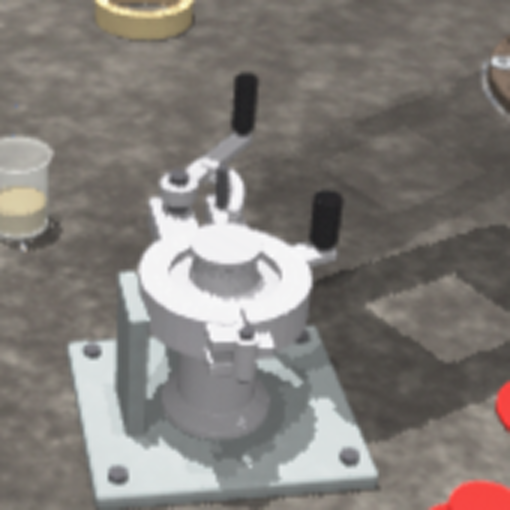

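The ring is closed, the hook (about (230,190)) holds the post, the cap is seated, and the arm is clear. Handing in.

```bash
python3 -c "
from station import manip
print(manip.job_done())"
```

```text
the job is handed in; nothing more can be done
None
```

I handed the job in with the ring closed, the hook holding the post and the latch tightened to about 6.5–7 N at the knob. The arm is clear and the cap is seated. The first push to close the jaw peaked at about 39 N instead of 6 N before I backed off, and the hand-in returned no verdict.

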